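# Lock the motif master and hold the stamp block in the engraver's corner

## Task

Seat the brass motif master fully down in the pocket of the engraving bed and then swing the red locking lever fully shut over it. Then set the pale beech stamp block flat on the bed and press it into the corner, its long side firmly against the long stop and its short side firmly against the short stop at the same time, and finish while still holding and pressing it there, without letting go, so that I can tighten the clamps. Leave the other things on the bench where they are.

Things in the scene. Friction and masses are not known exactly. Their poses are not given: they have to be found in the camera images.
- bed: flat aluminium bed plate of a copy engraver, 260 x 360 x 12 mm, fixed to the bench. The origin is on its underside, the plate spans x -120..140, y -180..180, z 0..12 in its own frame. Its x points away from the robot (turned by up to 0.2 rad), y to the left, z up. A green pantograph linkage is parked along its far edge (x 117..138, y -150..110, up to 66 above the bench). The two stops are on its right half, the socket with the lever on its left half.
- pocket (a point): centre of the floor of the socket's rectangular pocket, axes as the bed's; at bed x 0, y +80, 18 mm above the bench. The pocket is 33 (bed x) x 43 (bed y) mm with a 2 mm chamfer, 10 deep; the dark steel socket block around it is 70 x 66 and its top is 28 above the bench.
- master: the brass motif master, a block 30 (its x) x 40 (its y) x 30 mm high with a dark motif on its top, 0.2-0.4 kg; origin at the centre of its underside. It fits the pocket with its 40 side along the bed's y, either way round; seated it stands 20 mm proud of the socket.
- lever (a joint): angle of the red locking lever about an upright pivot: 0 = fully shut (end stop; the arm points along the bed's -y, across the middle of the master's top, 4 mm above it), 1.65 = fully open (arm points to the bed's -x). Turns anticlockwise seen from above as it shuts; light friction (about 1 N at the knob), it stays where it is left. The arm is 16 wide, its underside 52 and its top 60 above the bench.
- lever_knob (a point): centre of the top face of the red upright knob at the lever's free end: diameter 16, from 60 up to 80 mm above the bench, 105 mm from the pivot.
- lever_pivot (a point): point on the lever's pivot axis at the height of the knob's top; at bed x 0, y +135 (55 mm to the bed's +y of the pocket centre). Pivot hub diameter 24.
- block: the pale beech stamp block, 50 (its x) x 80 (its y) x 36 mm high, with a whitish face on top, about 0.08-0.15 kg; origin at the centre of its underside. Either way round will do. The stops reach only 12 mm up its sides, so pushing it high up tends to tip it a little and press it onto the bed, and friction there eats part of a push.
- long_stop: blue-painted steel strip fixed on the bed, the stop for the block's 80 mm side: its working face runs along the bed's y and looks to the bed's -x (towards the robot); 115 long, 14 thick, 12 high above the bed. Origin: at the corner, bed-top height.
- short_stop: blue-painted steel strip fixed on the bed, the stop for the block's 50 mm side: its working face runs along the bed's x and looks to the bed's +y (left); 75 long, 14 thick, 12 high above the bed. Origin: at the corner, bed-top height.
- corner (a point): the inner corner where the two working faces and the bed's top meet; axes as the bed's; at bed x +60, y -140, 12 mm above the bench. A block home in the corner has its origin 25 mm to the bed's -x and 40 mm to the bed's +y of this point.
- walnut_block: dark walnut stamp block, a spare of the same size as the beech one (50 x 80 x 36); leave alone. Origin on or near its underside
- rivet_tin: closed steel tin, diameter 64, height 35; leave alone. Origin on or near its underside
- tape_case: round yellow tape-measure case, diameter 56, height 18; leave alone. Origin on or near its underside
- green_thread: green thread cone, foot diameter 60, height 98; leave alone. Origin on or near its underside
- mallet: steel-headed hammer with a wooden handle, 240 long, lying on the bench; leave alone. Origin on or near its underside
- awl: awl with a handle, 160 long, lying on the bench; leave alone. Origin on or near its underside
Not all that is in view belongs to the job. Of the things that look like the master, take the one that is farthest to the robot's right at the start. Leave any green look-alike of the block alone.

How it is judged:
By the outcome, as a careful person would: the job done as asked, in the order asked, and still so for the second after the job is handed in, while the arm keeps its last pose, push and grip.
It also fails if it takes over 72 s, if anything falls off the work surface, if the arm or the gripper's body presses on something with over 40 N, if the wrist force passes 120 N, or if a joint passes its speed limit or range.

## Robot

A 6-joint arm with a two-finger parallel gripper is mounted at the origin on the work surface. World frame = base frame: x ahead of the robot, y to its left, z up, the work surface at z = 0. Lengths are in mm, angles in rad, forces in N, time in s.
With the tool pointing down it reaches from about 300 to 775 mm from the base axis. Payload 14.6 kg.
Tool frame: the origin (TCP) lies at the very end of the fingers, on their centre line; the grasp point (between the pads) lies manip.grasp_offset behind it (manip.grasp_offset is the distance from the TCP to the grasp point, in mm); z points along the fingers, y is the direction in which the jaws open and shut (so a half turn about z gives the same grasp; the last joint's range is limited). The gripper opens to 94 mm and grips with 3 to 60 N. Pads are 16 mm wide; open, the fingers measure 119 mm over their backs; the gripper's body (75 mm by 177 mm) begins 78 mm behind the grasp point.
Start: joints at [1.212, 0.3, 1.521, -0, 1.321, -0.067], TCP at [158.22, 526.741, 205.446] pointing down, gripper open.
Joint ranges: [-3.03, 3.03], [-0.79, 2.21], [0.23, 2.52], [-1.04, 4.18], [0, 3.07], [-2.55, 2.55]. Speed limits (rad/s): [2.22, 2.22, 2.57, 3.14, 3.14, 3.14].

## Interface

Orientations are given as [roll, pitch, yaw] about the fixed x, y, z axes, in that order (R = Rz(yaw) Ry(pitch) Rx(roll)).
In Python, from cell import manip gives the robot as it stands.
- The arm moves only by the tool send_rows, never from a script. Its argument "commands" is a list of rows, each a list of 2 entries, a list of its own where there are three numbers: the shift along the tool's x, y, z in m, then the turn about the tool's z in rad. A call has exactly 8 rows; each row is the pose to reach, as a shift and turn from the pose commanded when the call began, along the tool's axes at that moment; what a row does not reach only later rows make up. A row lasts 1/12 s, in which the tool goes at most 41.7 mm and 7.16 degrees, less where a joint would pass 70% of its speed; a pose out of reach is approached as far as the arm can. A call with a gripper value outside its range is refused whole. "hand" is the closure, from -1 (fully open) to 1 (shut), so that 0 is half open, set as the call begins (left out, the last holds). The fingers move at their own pace and stop on an object; "force" is the grip in N (left out, the last holds). Time passes only in rows, so rows that repeat a pose let the fingers close, or fill a call up. It gives the time, the measured TCP pose, the force and the opening at its end, in the units of the state.
- manip.read_state(): the state, without advancing time (a new reading comes with each control period).
- manip.camera(name): name is "side" or "top"; returns the picture (400x640x3 uint8, red, green, blue); there is no depth.
- manip.camera_model(name): a dict with "K" (3x3 intrinsics, pixels), "eye" and "attitude" of the camera in the world. Camera axes: x right, y down, z forward; pixel columns grow to the right and rows downward; lengths in mm; the calibration is good to about 2 mm. A picture is of the moment at which its call begins. camera_model takes no time and is no camera call.
- manip.sign_off(): hands the job in, once; it reports no verdict.
The state is a dict: "clock": time; "joints": joint angles; "qd": joint speeds; "effort": joint torques, N m; "eef_pos": TCP position; "eef_rot": TCP orientation; "wrist_force": force on the tool from outside, world axes, zero at the start; "moment": the same for the moment, N m; "finger_gap": finger opening in mm.
Only numpy, scipy, OpenCV 4.12 (cv2) and the standard library are available. Lean on these libraries where they do the work, as an engineer would, in place of code of your own. Each camera call takes 0.05 s, during which the arm holds its last target.

## Working session

There is one attempt and no reset: what is moved stays moved. The work goes in short steps, Python scripts to look and compute and a tool call to move; the robot and the scene stay as the last step left them, time stands still between calls to the robot, and variables do not carry over. Pictures are saved under pics/ and viewed, and the job is handed in when it is done.

Besides the shell and the picture viewer there is one more tool, called as name(argument=value, ...) on one line, values as JSON. send_rows: Moves the arm, as the interface text tells. Its arguments: {"type":"object","properties":{"commands":{"type":"array","items":{"type":"array"}},"hand":{"type":"number"},"force":{"type":"number"}},"required":["commands"]}

```bash
ls; mkdir -p pics; cat > h.py <<'E'
import numpy as np, cv2
from cell import manip
def snap(n,f):
    im=manip.camera(n); cv2.imwrite('pics/'+f,cv2.cvtColor(im,cv2.COLOR_RGB2BGR)); return im
E
python3 - <<'E'
from h import *
a=snap('top','t0.png');b=snap('side','s0.png')
print(manip.read_state())
print(manip.grasp_offset)
for n in('top','side'):print(manip.camera_model(n))
E
```

```text
pics
{'clock': 0.1, 'joints': array([ 1.21237467e+00,  3.00378486e-01,  1.52152762e+00,  2.87604103e-06,
        1.32071500e+00, -6.65969813e-02]), 'qd': array([ 0.00128263, -0.00107955, -0.00178727,  0.00092499, -0.00037124,
       -0.00121076]), 'effort': array([ 3.28692076e-04, -5.32642436e+01, -3.53285801e+01,  7.08524091e-02,
        2.36697088e-02, -5.27292684e-05]), 'eef_pos': array([158.15012679, 526.51789309, 204.95975164]), 'eef_rot': array([-3.14056666e+00, -7.12209733e-05,  2.84976722e+00]), 'wrist_force': array([-0.70848633,  0.44864772,  0.40426459]), 'moment': array([-0.01569205, -0.0057962 , -0.0155557 ]), 'finger_gap': 94.01839182986026}
18.8
{'K': array([[404.91513168,   0.        , 321.61403875],
       [  0.        , 404.91513168, 196.79463914],
       [  0.        ,   0.        ,   1.        ]]), 'eye': array([ 468.38462965,   20.9482846 , 1005.51928355]), 'attitude': array([-3.09966979, -0.02816962, -1.56241649])}
{'K': array([[368.40331615,   0.        , 314.70385122],
       [  0.        , 368.40331615, 199.76615129],
       [  0.        ,   0.        ,   1.        ]]), 'eye': array([ -90.94725223, -638.324458  ,  611.77831408]), 'attitude': array([-2.10270516, -0.02295031, -0.74653896])}
```

View pics/t0.png

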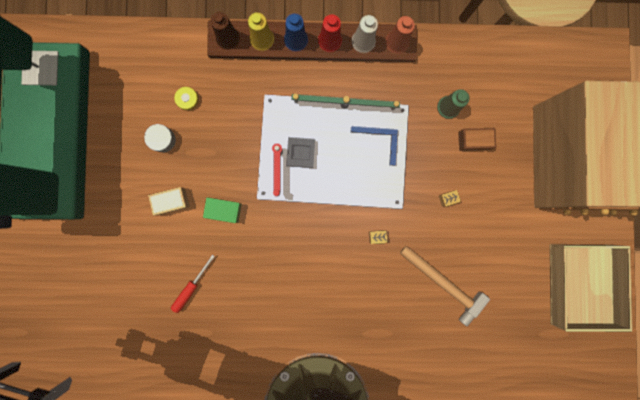

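View pics/s0.png

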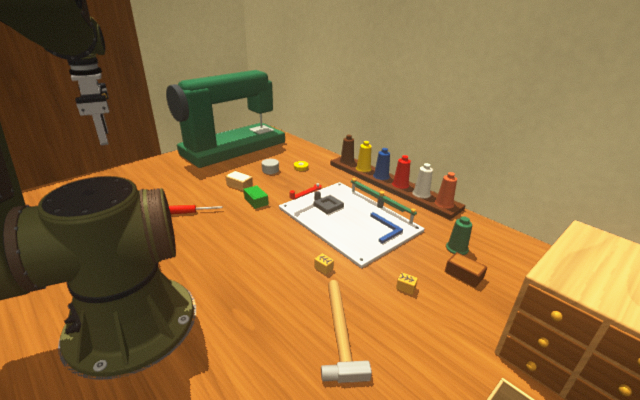

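The top view has the robot base at the bottom. The target master is the right-hand one, near (451,199), with its look-alike at (379,237). The beech block is near (167,201), the socket near (301,152), and the open lever's knob near (277,190). The stops' corner is near (395,131). Next I'll measure these.

```bash
cat >> h.py <<'E'
from scipy.spatial.transform import Rotation as Ro
def ray(n,uv,z):
    m=manip.camera_model(n); R=Ro.from_euler('xyz',m['attitude']).as_matrix()
    uv=np.atleast_2d(np.asarray(uv,float)); d=np.c_[uv,np.ones(len(uv))]@np.linalg.inv(m['K']).T@R.T
    return m['eye']+d*((z-m['eye'][2])/d[:,2])[:,None]
def proj(n,P):
    m=manip.camera_model(n); R=Ro.from_euler('xyz',m['attitude']).as_matrix()
    p=(np.atleast_2d(P)-m['eye'])@R@m['K'].T; return p[:,:2]/p[:,2:]
def zoom(im,x0,y0,x1,y1,k,f):
    cv2.imwrite('pics/'+f,cv2.cvtColor(cv2.resize(im[y0:y1,x0:x1],None,fx=k,fy=k,interpolation=cv2.INTER_CUBIC),cv2.COLOR_RGB2BGR))
E
python3 - <<'E'
from h import *
im=cv2.cvtColor(cv2.imread('pics/t0.png'),cv2.COLOR_BGR2RGB)
sd=cv2.cvtColor(cv2.imread('pics/s0.png'),cv2.COLOR_BGR2RGB)
zoom(im,140,80,500,260,2,'t0z.png')
zoom(sd,220,170,480,300,3,'s0z.png')
hsv=cv2.cvtColor(im,cv2.COLOR_RGB2HSV)
for p in [(300,120),(270,182),(277,180),(451,199),(445,199),(379,237),(165,201),(370,130),(301,152),(290,145)]: print(p,hsv[p[1],p[0]],im[p[1],p[0]])
E
```

```text
(300, 120) [113   5 224] [220 221 224]
(270, 182) [120   6 224] [219 219 224]
(277, 180) [  2 166 212] [212  81  74]
(451, 199) [ 17  80 127] [127 109  87]
(445, 199) [ 20 129 190] [190 157  94]
(379, 237) [ 16  56 119] [119 107  93]
(165, 201) [ 30  29 218] [218 218 193]
(370, 130) [109 113 142] [ 79 102 142]
(301, 152) [ 23   9 109] [109 108 105]
(290, 145) [ 26  16 109] [109 108 102]
```

View pics/t0z.png

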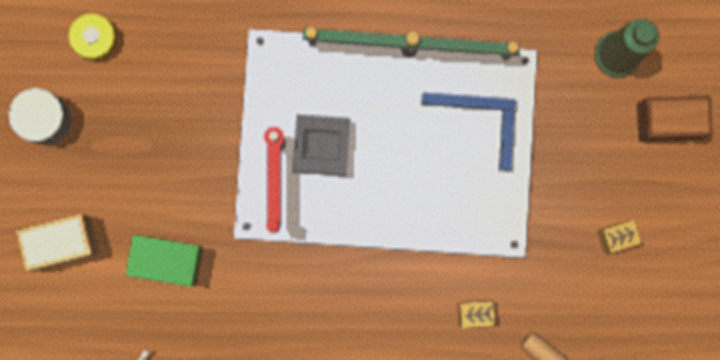

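View pics/s0z.png

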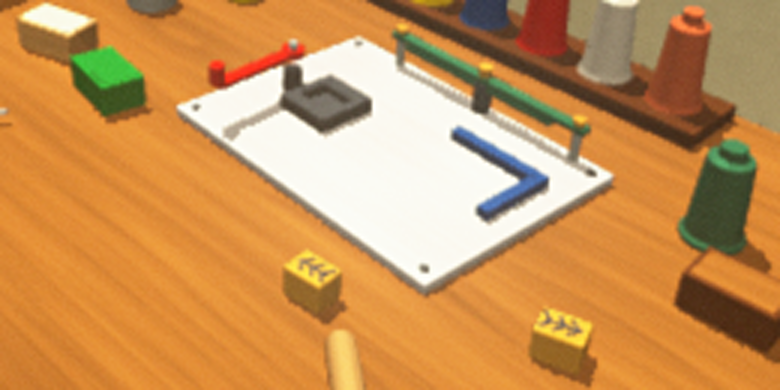

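The zooms confirm the layout. I'll fit the poses from colour masks.

```bash
cat > m.py <<'E'
from h import *
im=cv2.cvtColor(cv2.imread('pics/t0.png'),cv2.COLOR_BGR2RGB)
sd=cv2.cvtColor(cv2.imread('pics/s0.png'),cv2.COLOR_BGR2RGB)
def comp(mask,pt,r=12):
    n,l,st,c=cv2.connectedComponentsWithStats(mask.astype(np.uint8))
    d=[np.hypot(*(np.argwhere(l==i)[:,::-1]-pt).T).min() if i and st[i,4]>5 else 1e9 for i in range(n)]
    return l==int(np.argmin(d))
def rect(poly):
    return cv2.minAreaRect(poly.astype(np.float32))
def lines(mask):
    c=max(cv2.findContours(mask.astype(np.uint8),0,1)[0],key=len); h=cv2.convexHull(c)
    return c[:,0].astype(float),h[:,0].astype(float)
K=4
def up(i): return cv2.resize(i,None,fx=K,fy=K,interpolation=cv2.INTER_CUBIC)
def px(c): return (c+.5)/K-.5
T=cv2.cvtColor(up(im),cv2.COLOR_RGB2HSV).astype(int); S=cv2.cvtColor(up(sd),cv2.COLOR_RGB2HSV).astype(int)
def quad(h):
    for e in np.arange(2,60,1):
        q=cv2.approxPolyDP(h.astype(np.float32)[:,None],float(e),True)[:,0]
        if len(q)<=4: return q
def refine(c,q):
    # fit a line to contour points in middle 70% of each side, intersect
    L=[]
    for i in range(4):
        a,b=q[i],q[(i+1)%4]; u=(b-a)/np.linalg.norm(b-a); n=np.array([-u[1],u[0]])
        t=(c-a)@u; d=(c-a)@n; s=(t>.12*np.linalg.norm(b-a))&(t<.88*np.linalg.norm(b-a))&(abs(d)<6)
        vx,vy,x,y=cv2.fitLine(c[s].astype(np.float32),cv2.DIST_HUBER,0,.01,.01).ravel(); L.append(np.cross([x,y,1],[x+vx,y+vy,1]))
    o=[]
    for i in range(4):
        p=np.cross(L[i-1],L[i]); o.append(p[:2]/p[2])
    return np.array(o)
for nm,H in(('top',T),('side',S)):
    w=(H[...,1]<40)&(H[...,2]>(150 if nm=='top' else 190))
    ref=(330,170) if nm=='top' else (340,235)
    m=comp(w,np.array(ref)*K)
    c,h=lines(m); q=refine(c,quad(h))
    P=ray(nm,px(q),12)[:,:2]
    print(nm,'bed corners',P.round(1).tolist(),'sides',[round(float(np.linalg.norm(P[i]-P[(i+1)%4])),1) for i in range(4)],'ctr',P.mean(0).round(1))
    d=[P[(i+1)%4]-P[i] for i in range(4)]; print([round(float(np.degrees(np.arctan2(*v[::-1]))),2) for v in d])
E
python3 m.py
```

```text
top bed corners [[763.7, 137.4], [736.8, -220.0], [483.9, -205.7], [504.5, 152.3]] sides [358.5, 253.3, 358.6, 259.6] ctr [622.2 -34. ]
[-94.31, 176.76, 86.7, -3.28]
side bed corners [[501.9, 148.7], [757.3, 133.9], [736.7, -221.6], [482.3, -207.5]] sides [255.8, 356.1, 254.8, 356.7] ctr [619.6 -36.6]
[-3.33, -93.31, 176.81, 86.85]
```

```bash
cat > m2.py <<'E'
exec(open('m.py').read().split("for nm,H in")[0])
def obj(nm,H,mask,pt,z,name):
    m=comp(mask,np.array(pt)*K); c,h=lines(m)
    W=ray(nm,px(h),z)[:,:2]; r=rect(W)
    print(name,nm,'ctr',np.round(r[0],1),'size',np.round(r[1],1),'ang',round(r[2],2),'pxarea',m.sum()/K/K)
Hh,Ss,V=T[...,0],T[...,1],T[...,2]
for p in [(446,199),(451,194),(440,205),(458,199),(430,199),(301,141),(301,152),(310,160),(288,180),(190,205),(150,205),(167,212),(165,195)]:
    print(p,T[p[1]*K,p[0]*K])
obj('top',T,(Ss<40)&(V>80)&(V<150),(290,145),28,'socket')
obj('top',T,(Hh>95)&(Hh<125)&(Ss>60),(370,130),24,'stops')
obj('top',T,(Ss<100)&(V>150),(165,201),36,'block')
obj('top',T,(Hh>16)&(V>120)&(Ss<170),(446,199),30,'master')
obj('top',T,(Hh>16)&(V>120)&(Ss<170),(379,232),30,'other')
obj('top',T,((Hh<8)|(Hh>172))&(Ss>110)&(V>120),(277,170),60,'lever')
zoom(im,420,175,480,225,12,'mz.png')
zoom(im,255,125,325,215,8,'lz.png')
E
python3 m2.py
```

```text
(446, 199) [ 19 106 154]
(451, 194) [ 21 144 220]
(440, 205) [ 14 152 168]
(458, 199) [ 20 148 219]
(430, 199) [ 13 144 172]
(301, 141) [ 23   9 109]
(301, 152) [ 12  11 111]
(310, 160) [  6  12 110]
(288, 180) [ 13  34 156]
(190, 205) [ 13 147 104]
(150, 205) [ 15 147 182]
(167, 212) [ 17 125 153]
(165, 195) [ 32  29 220]
socket top ctr [615.7  47.2] size [69.9 73.3] ang 86.66 pxarea 806.3125
stops top ctr [ 637.1 -131.1] size [113.6  87.5] ang 86.57 pxarea 378.9375
block top ctr [496.2 362.6] size [45.3 74.8] ang 14.99 pxarea 583.9375
master top ctr [ 509.9 -320.2] size [32.2 42.6] ang 18.71 pxarea 215.0625
other top ctr [ 414.  -143.7] size [31.9 42.8] ang 4.72 pxarea 216.8125
lever top ctr [571.6  98.7] size [120.9  22.2] ang 2.06 pxarea 295.9375
```

View pics/mz.png

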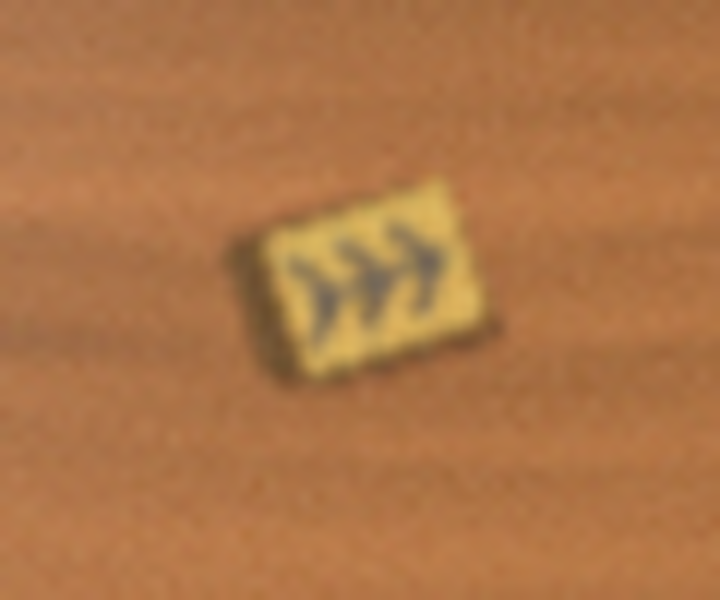

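View pics/lz.png

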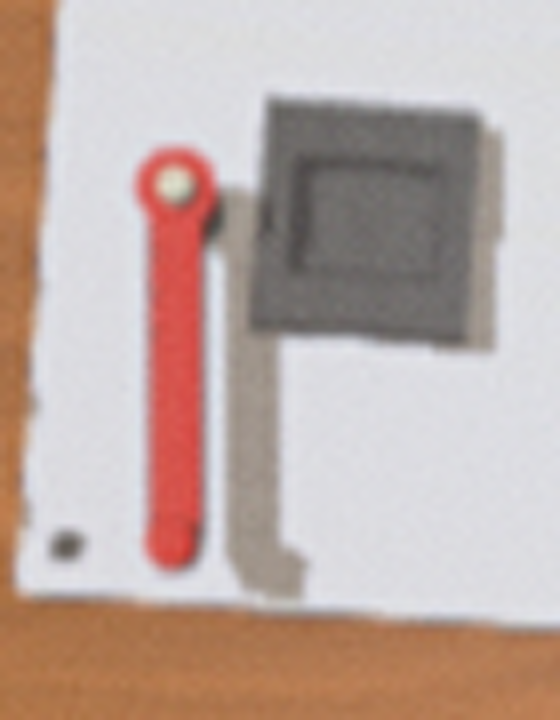

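```bash
cat >> h.py <<'E'
def go(xyz,yawdeg=None):
    s=manip.read_state(); R=Ro.from_euler('xyz',s['eef_rot']).as_matrix()
    y=s['eef_rot'][2]; 
    d=R.T@(np.array(xyz)-s['eef_pos'])/1000
    t=0 if yawdeg is None else -((np.radians(yawdeg)-y+np.pi)%(2*np.pi)-np.pi)
    print('shift',d.round(4).tolist(),'turn',round(float(t),4),'| clock',s['clock'],'pos',s['eef_pos'].round(1),'yaw',round(float(np.degrees(y)),2),'F',s['wrist_force'].round(1),'gap',round(s['finger_gap'],1))
E
python3 - <<'E'
from h import *
go((509.9,-320.2,120),108.7)
print(ray('top',[[277,145],[277,148.5],[276.5,193]],60).round(1), ray('top',[[276.5,193]],80).round(1))
E
```

```text
shift [-0.5805, -0.7096, 0.0856] turn 0.9526 | clock 0.1 pos [158.2 526.5 205. ] yaw 163.28 F [-0.7  0.4  0.4] gap 94.0
[[628.8 100.2  60. ]
 [620.5 100.1  60. ]
 [516.1  99.9  60. ]] [[515.1  98.3  80. ]]
```

send_rows(commands=[[[-0.21,-0.258,0.0],0.35],[[-0.21,-0.258,0.0],0.35],[[-0.21,-0.258,0.0],0.35],[[-0.21,-0.258,0.0],0.35],[[-0.21,-0.258,0.0],0.35],[[-0.21,-0.258,0.0],0.35],[[-0.21,-0.258,0.0],0.35],[[-0.21,-0.258,0.0],0.35]], hand=-1)

```text
clock: 0.77
eef_pos: [285.1, 217.3, 205.4]
eef_rot: [3.141, 0.0, 2.5]
wrist_force: [1.4, 0.8, 0.4]
finger_gap: 94.3
```

```bash
python3 -c "
from h import *
go((509.9,-320.2,120),108.7)"
```

```text
shift [-0.5017, -0.2963, 0.0854] turn 0.6032 | clock 0.7667 pos [285.1 217.3 205.4] yaw 143.26 F [1.4 0.8 0.4] gap 94.3
```

send_rows(commands=[[[-0.5017,-0.2963,0.05],0.6032],[[-0.5017,-0.2963,0.05],0.6032],[[-0.5017,-0.2963,0.05],0.6032],[[-0.5017,-0.2963,0.05],0.6032],[[-0.5017,-0.2963,0.05],0.6032],[[-0.5017,-0.2963,0.05],0.6032],[[-0.5017,-0.2963,0.05],0.6032],[[-0.5017,-0.2963,0.05],0.6032]])

```text
clock: 1.43
eef_pos: [413.2, -89.5, 176.7]
eef_rot: [3.141, 0.0, 1.896]
wrist_force: [0.7, 0.4, -0.0]
finger_gap: 94.1
```

```bash
python3 -c "
from h import *
go((509.9,-320.2,100),108.7)"
```

```text
shift [-0.2494, 0.0179, 0.0767] turn -0.0012 | clock 1.4333 pos [413.2 -89.5 176.7] yaw 108.63 F [ 0.7  0.4 -0. ] gap 94.1
```

send_rows(commands=[[[-0.249,0.018,0.0767],0],[[-0.249,0.018,0.0767],0],[[-0.249,0.018,0.0767],0],[[-0.249,0.018,0.0767],0],[[-0.249,0.018,0.0767],0],[[-0.249,0.018,0.0767],0],[[-0.249,0.018,0.0767],0],[[-0.249,0.018,0.0767],0]])

```text
clock: 2.1
eef_pos: [509.4, -319.1, 98.0]
eef_rot: [-3.14, -0.002, 1.894]
wrist_force: [-0.1, 0.7, 0.0]
finger_gap: 94.1
```

```bash
python3 -c "
from h import *
go((509.9,-320.2,13),108.7)
t=snap('top','t1.png');s=snap('side','s1.png')
zoom(t,400,150,500,250,6,'t1z.png');zoom(s,350,170,480,300,6,'s1z.png')
P=[[509.9,-320.2,30],[509.9,-320.2,100]]
print(proj('top',P),proj('side',P))
"
```

```text
shift [-0.0014, 0.0003, 0.085] turn -0.0029 | clock 2.1 pos [ 509.4 -319.1   98. ] yaw 108.53 F [-0.1  0.7  0. ] gap 94.1
[[450.57494858 197.88354876]
 [461.29376473 196.66978193]] [[406.3576336  277.8781177 ]
 [411.07510067 254.01762243]]
```

View pics/t1z.png

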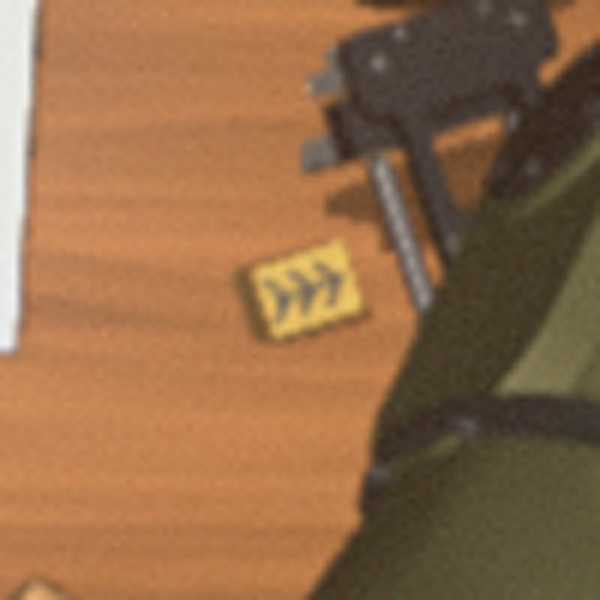

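View pics/s1z.png

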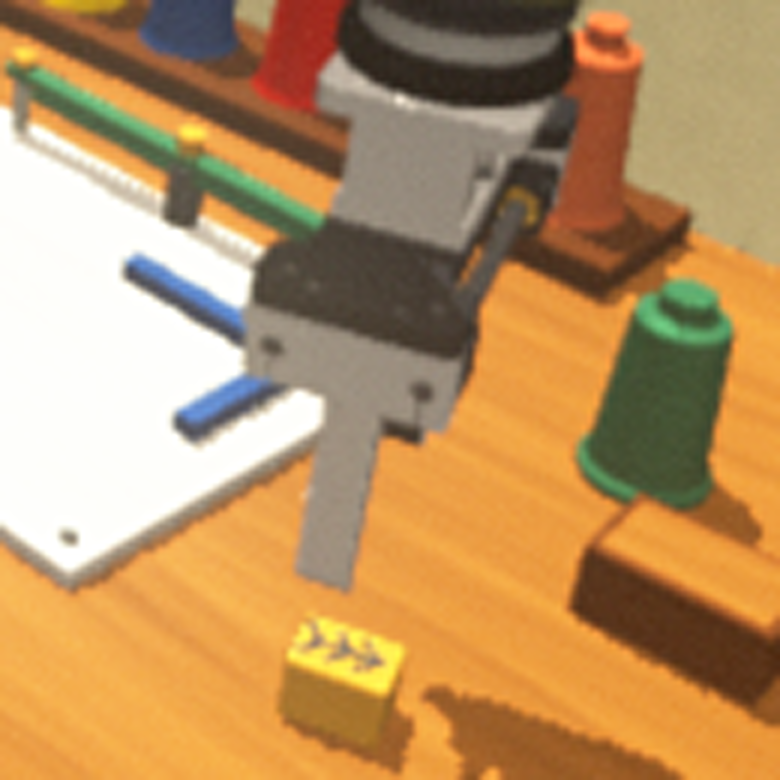

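The master is still in place at top px (450.5,198), below the open jaws. I'll descend.

send_rows(commands=[[[-0.0014,0.0003,0.03],0],[[-0.0014,0.0003,0.06],0],[[-0.0014,0.0003,0.075],0],[[-0.0014,0.0003,0.085],0],[[-0.0014,0.0003,0.085],0],[[-0.0014,0.0003,0.085],0],[[-0.0014,0.0003,0.085],0],[[-0.0014,0.0003,0.085],0]])

```text
clock: 2.87
eef_pos: [511.2, -318.8, 16.8]
eef_rot: [3.14, 0.002, 1.897]
wrist_force: [0.5, 0.3, -0.7]
finger_gap: 94.1
```

send_rows(commands=[[[0,0,0],0],[[0,0,0],0],[[0,0,0],0],[[0,0,0],0],[[0,0,0],0],[[0,0,0],0],[[0,0,0],0],[[0,0,0],0]], hand=1, force=25)

```text
clock: 3.53
eef_pos: [510.6, -318.6, 15.2]
eef_rot: [-3.142, -0.0, 1.897]
wrist_force: [0.1, -0.3, 0.9]
finger_gap: 44.0
```

```bash
python3 -c "
from h import *
go((509.9,-320.2,100),108.7)
s=snap('side','s2.png')
zoom(s,350,200,480,300,6,'s2z.png')
"
```

```text
shift [-0.0013, -0.0011, -0.0848] turn -0.0006 | clock 3.5333 pos [ 510.6 -318.6   15.2] yaw 108.67 F [ 0.1 -0.3  0.9] gap 44.0
```

View pics/s2z.png

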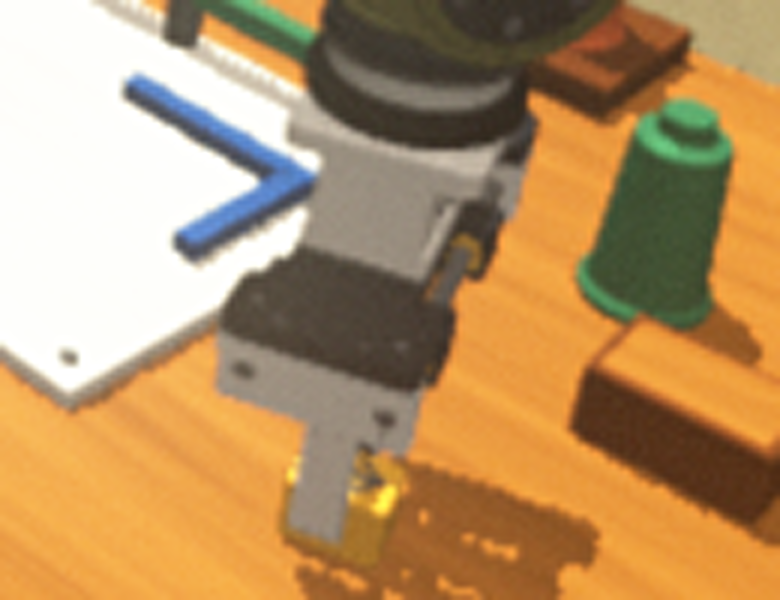

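send_rows(commands=[[[0,0,0.001],0],[[0,0,0.001],0],[[0,0,0.001],0],[[0,0,0.001],0],[[0,0,0.001],0],[[0,0,0.001],0],[[0,0,0.001],0],[[0,0,0.001],0]], hand=1, force=25)

```text
clock: 4.25
eef_pos: [510.4, -318.5, 14.1]
eef_rot: [-3.141, -0.0, 1.897]
wrist_force: [-0.4, 0.6, -2.9]
finger_gap: 29.8
```

```bash
python3 -c "
from h import *
go((509.9,-320.2,100),108.7)
s=snap('side','s3.png')
zoom(s,380,240,450,300,10,'s3z.png')
"
```

```text
shift [-0.0014, -0.0011, -0.0859] turn -0.0006 | clock 4.25 pos [ 510.4 -318.5   14.1] yaw 108.67 F [-0.4  0.6 -2.9] gap 29.8
```

View pics/s3z.png

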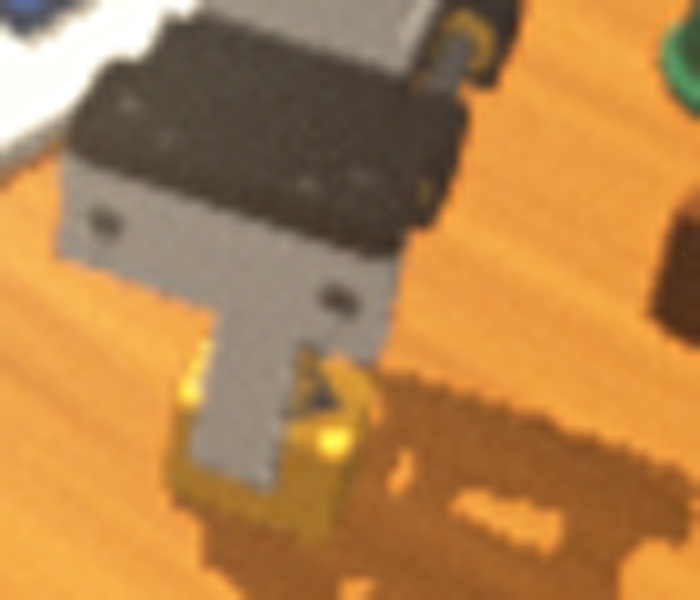

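```bash
python3 -c "
from h import *
c=np.array([510.4,-318.5,14.1]);u=np.array([np.cos(np.radians(18.67)),np.sin(np.radians(18.67)),0]);v=np.array([-u[1],u[0],0])
P=[c-27.5*u+8*v,c-27.5*u-8*v,c-15*u+20*v,c-15*u-20*v,c-15*u+20*v-[0,0,14],c-15*u-20*v-[0,0,14]]
print(((proj('side',P)-[380,240]+.5)*10-.5).round(0))
"
```

```text
[[184. 491.]
 [252. 516.]
 [150. 439.]
 [320. 501.]
 [142. 484.]
 [310. 545.]]
```

The master is gripped at a gap of 29.8 mm. In the side view it sits about 2 mm toward −y in the hand. I'll lift and carry it to the pocket.

send_rows(commands=[[[0,0,-0.03],0],[[0,0,-0.06],0],[[0,0,-0.086],0],[[0,0,-0.09],0],[[0,0,-0.09],0],[[0,0,-0.09],0],[[0,0,-0.09],0],[[0,0,-0.09],0]])

```text
clock: 4.97
eef_pos: [509.9, -318.2, 102.4]
eef_rot: [-3.14, -0.002, 1.897]
wrist_force: [0.1, 0.1, -3.3]
finger_gap: 29.8
```

```bash
python3 -c "
from h import *
go((618.6,48.4,75),86.72)
"
```

```text
shift [0.3125, 0.2203, 0.0277] turn 0.383 | clock 4.9667 pos [ 509.9 -318.2  102.4] yaw 108.67 F [ 0.1  0.1 -3.3] gap 29.8
```

send_rows(commands=[[[0.0325,0.0235,0.0],0.05],[[0.065,0.047,0.0],0.1],[[0.0975,0.0705,0.0],0.15],[[0.13,0.094,0.0],0.2],[[0.1625,0.1175,0.0],0.25],[[0.195,0.141,0.0],0.3],[[0.2275,0.1645,0.0],0.35],[[0.26,0.187,0.0],0.383]])

```text
clock: 5.63
eef_pos: [604.4, -10.4, 103.2]
eef_rot: [-3.14, -0.0, 1.511]
wrist_force: [0.9, -0.4, -2.5]
finger_gap: 29.6
```

```bash
python3 -c "
from h import *
go((618.6,48.4,70),86.72)
"
```

```text
shift [0.0595, 0.0107, 0.0332] turn -0.0027 | clock 5.6333 pos [604.4 -10.4 103.2] yaw 86.57 F [ 0.9 -0.4 -2.5] gap 29.6
```

send_rows(commands=[[[0.03,0.005,0.015],-0.003],[[0.059,0.01,0.033],-0.003],[[0.059,0.01,0.033],-0.003],[[0.059,0.01,0.033],-0.003],[[0.059,0.01,0.033],-0.003],[[0.059,0.01,0.033],-0.003],[[0.059,0.01,0.033],-0.003],[[0.059,0.01,0.033],-0.003]])

```text
clock: 6.3
eef_pos: [618.0, 45.0, 71.8]
eef_rot: [3.141, -0.0, 1.515]
wrist_force: [0.0, -0.6, -4.1]
finger_gap: 29.9
```

```bash
python3 -c "
from h import *
go((618.6,48.4,58),86.72)
t=snap('top','t4.png');s=snap('side','s4.png')
zoom(t,250,90,350,200,5,'t4z.png');zoom(s,280,160,370,230,8,'s4z.png')
"
```

```text
shift [0.0034, 0.0004, 0.0138] turn 0.0018 | clock 6.3 pos [618.   45.   71.8] yaw 86.82 F [ 0.  -0.6 -4.1] gap 29.9
```

View pics/t4z.png

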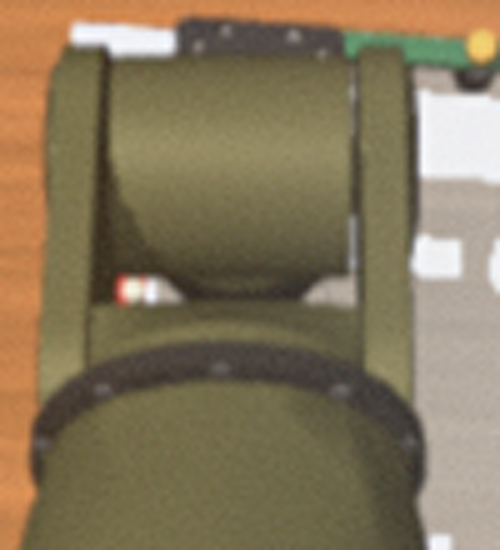

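View pics/s4z.png

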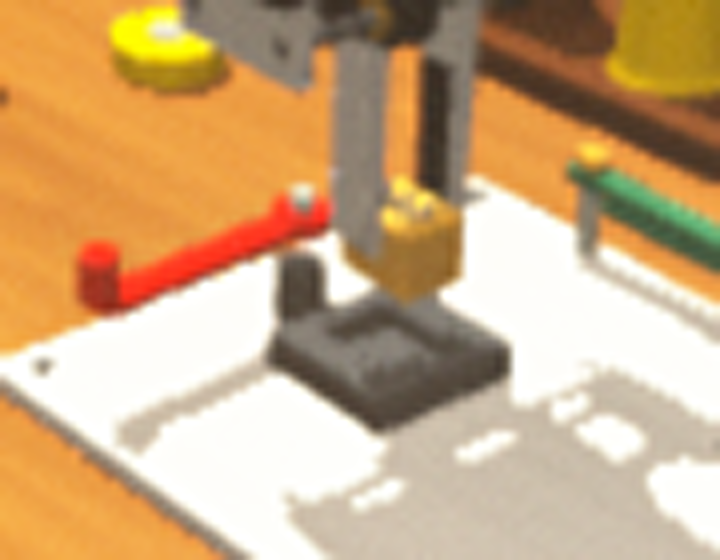

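The top view is blocked by the arm. The side view shows the master held above the pocket. I'll take a larger zoom to measure the offset.

```bash
python3 -c "
from h import *
s=cv2.cvtColor(cv2.imread('pics/s4.png'),cv2.COLOR_BGR2RGB)
zoom(s,308,178,348,218,15,'s4zz.png')
"
```

```text
(no output)
```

View pics/s4zz.png

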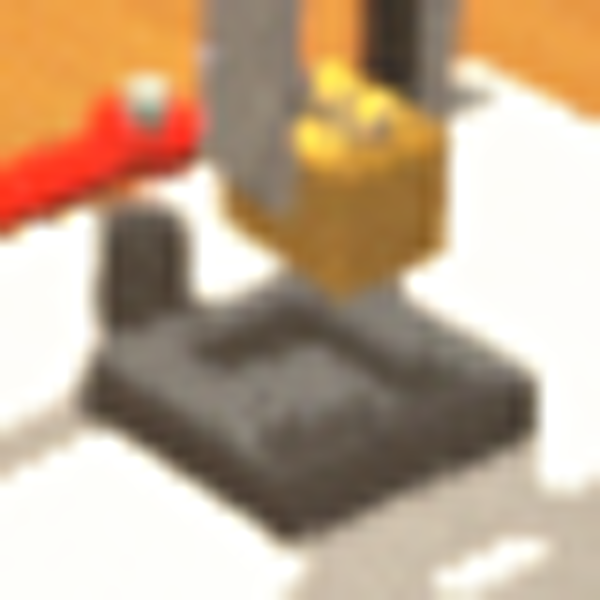

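```bash
python3 -c "
from h import *
def r(p,z): 
    p=np.array(p,float); uv=(p+.5)/15-.5+[308,178]; return ray('side',uv,z)
o=np.array([613.8,-33.3]);a=-.0573;B=np.array([[np.cos(a),-np.sin(a)],[np.sin(a),np.cos(a)]])
bed=lambda P:((P[:,:2]-o)@B).round(1).tolist()
print('master bottom L,F,R (bed)',bed(r([[225,212],[340,300],[446,250]],57.7)))
print('socket top L,F,R',bed(r([[92,368],[290,493],[535,378]],28)))
print('socket bottom L,F,R',bed(r([[85,400],[290,540],[535,432]],12)))
print('tcp bed',bed(np.array([[618.,45.,0]])))
"
```

```text
master bottom L,F,R (bed) [[-9.6, 97.7], [-14.7, 56.3], [16.0, 58.4]]
socket top L,F,R [[-39.0, 104.0], [-38.4, 42.6], [31.2, 45.5]]
socket bottom L,F,R [[-31.3, 115.2], [-32.9, 48.0], [35.3, 48.4]]
tcp bed [[-0.3, 78.4]]
```

send_rows(commands=[[[0.0028,0.0002,0.008],0],[[0.0028,0.0002,0.016],0.001],[[0.0028,0.0002,0.022],0.001],[[0.0028,0.0002,0.025],0.001],[[0.0028,0.0002,0.027],0.001],[[0.0028,0.0002,0.029],0.001],[[0.0028,0.0002,0.031],0.001],[[0.0028,0.0002,0.033],0.001]])

```text
clock: 7.07
eef_pos: [618.3, 48.7, 38.3]
eef_rot: [3.141, -0.0, 1.516]
wrist_force: [-0.1, 0.6, -2.8]
finger_gap: 29.7
```

```bash
python3 -c "
from h import *
go((618.6,48.0,32),86.72)
s=snap('side','s5.png')
zoom(s,308,178,348,218,15,'s5zz.png')
"
```

```text
shift [-0.0007, 0.0003, 0.0063] turn 0.0021 | clock 7.0667 pos [618.3  48.7  38.3] yaw 86.84 F [-0.1  0.6 -2.8] gap 29.7
```

View pics/s5zz.png

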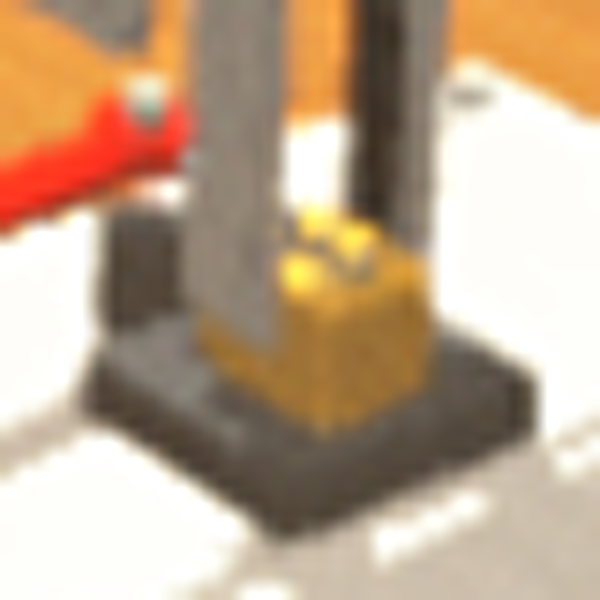

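The master's underside is now near 24 mm, below the socket top at 28, with no contact force, so it has entered the pocket. I'll continue down.

send_rows(commands=[[[0,0,0.002],0],[[0,0,0.004],0],[[0,0,0.005],0],[[0,0,0.006],0],[[0,0,0.007],0],[[0,0,0.007],0],[[0,0,0.007],0],[[0,0,0.007],0]])

```text
clock: 7.78
eef_pos: [618.2, 48.7, 32.1]
eef_rot: [3.141, 0.0, 1.516]
wrist_force: [-4.0, -0.1, 5.4]
finger_gap: 29.8
```

```bash
python3 -c "
from h import *
go((618.6,48.0,31),86.72)
s=snap('side','s6.png')
zoom(s,308,178,348,218,15,'s6zz.png')
"
```

```text
shift [-0.0007, 0.0004, 0.0011] turn 0.002 | clock 7.7833 pos [618.2  48.7  32.1] yaw 86.84 F [-4.  -0.1  5.4] gap 29.8
```

View pics/s6zz.png

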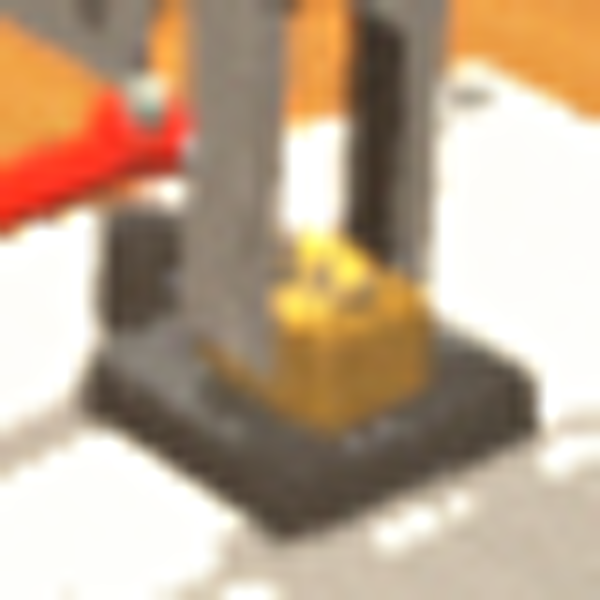

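At z = 32.1 the master is seated, with Fz +5.4 N. A small −x reaction suggests the real pocket is about 1 mm closer to the robot. I'll release and rise.

send_rows(commands=[[[0,0,-0.001],0],[[0,0,-0.001],0],[[0,0,-0.001],0],[[0,0,-0.001],0],[[0,0,-0.02],0],[[0,0,-0.05],0],[[0,0,-0.075],0],[[0,0,-0.08],0]], hand=-1)

```text
clock: 8.5
eef_pos: [619.9, 48.7, 115.8]
eef_rot: [3.135, -0.0, 1.516]
wrist_force: [1.5, 0.2, 0.4]
finger_gap: 79.7
```

```bash
python3 -c "
from h import *
go((515.5,99,100),170)
s=snap('side','s7.png')
zoom(s,308,178,348,218,15,'s7zz.png')
"
```

```text
shift [0.0444, -0.1071, 0.0152] turn -1.4514 | clock 8.5 pos [619.9  48.7 115.8] yaw 86.84 F [1.5 0.2 0.4] gap 79.7
```

View pics/s7zz.png

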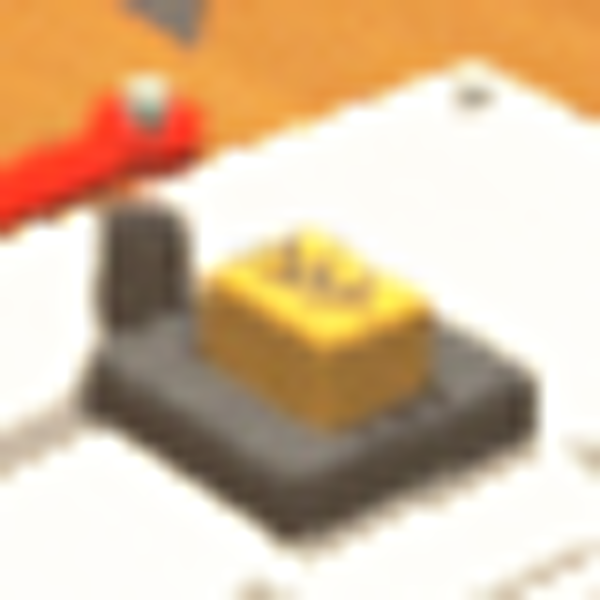

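The master sits level in the pocket, about 20 mm proud, with its near edge at zoom px (325,345–428). Next is the lever. I'll straddle the knob with the jaws partly open.

send_rows(commands=[[[0.02,-0.04,0.0],0.12],[[0.035,-0.08,0.0],0.24],[[0.0444,-0.105,0.0],0.36],[[0.0444,-0.105,0.0],0.48],[[0.0444,-0.105,0.0],0.6],[[0.0444,-0.105,0.0],0.72],[[0.0444,-0.105,0.0],0.84],[[0.0444,-0.105,0.0],0.96]], hand=0.3)

```text
clock: 9.22
eef_pos: [515.3, 98.8, 110.1]
eef_rot: [-3.141, 0.001, 0.55]
wrist_force: [0.0, -0.4, 0.2]
finger_gap: 37.1
```

```bash
python3 -c "
from h import *
go((515.5,99,66),0)
s=snap('side','s8.png')
zoom(s,250,140,350,220,8,'s8z.png')
"
```

```text
shift [0.0003, -0.0001, 0.0441] turn 0.5497 | clock 9.2167 pos [515.3  98.8 110.1] yaw 31.5 F [ 0.  -0.4  0.2] gap 37.1
```

View pics/s8z.png

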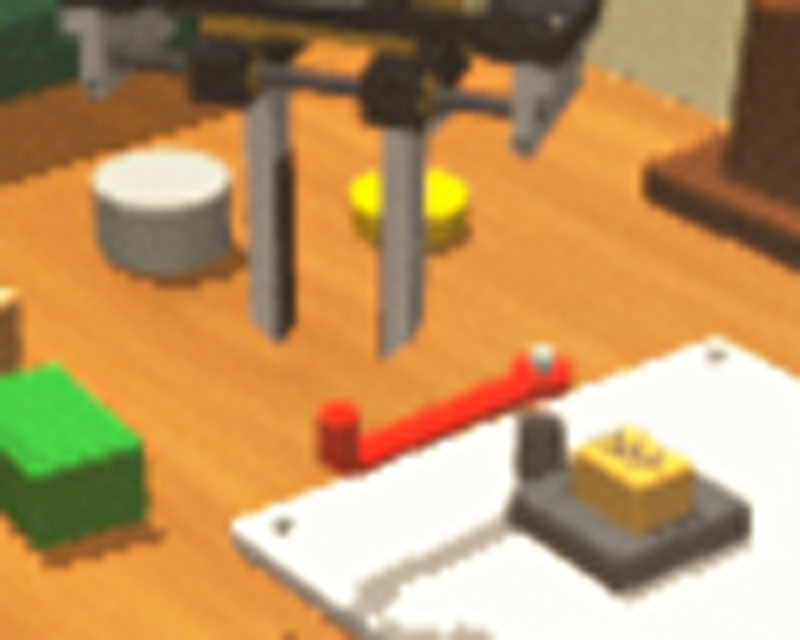

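The fingers hang on either side of the knob, which is at zoom px (340,415). I'll finish the turn and descend.

send_rows(commands=[[[0.0003,0,0.0],0.12],[[0.0003,0,0.0],0.24],[[0.0003,0,0.0],0.36],[[0.0003,0,0.0],0.48],[[0.0003,0,0.005],0.55],[[0.0003,0,0.02],0.55],[[0.0003,0,0.035],0.55],[[0.0003,0,0.043],0.55]])

```text
clock: 9.93
eef_pos: [515.1, 98.8, 66.0]
eef_rot: [3.141, 0.003, 0.008]
wrist_force: [0.6, -0.0, 0.1]
finger_gap: 32.9
```

```bash
python3 -c "
from h import *
go((515.5,99,66),0)
s=snap('side','s9.png')
zoom(s,250,140,350,220,8,'s9z.png')
# arc plan: TCP leads knob tangentially by L
p=np.array([620,101.]);s=manip.read_state();R=Ro.from_euler('xyz',s['eef_rot']).as_matrix()
for th in np.arange(180,268,7):
    t=np.radians(th); k=p+105*np.array([np.cos(t),np.sin(t)])+8*np.array([-np.sin(t),np.cos(t)])
    d=R.T@(np.r_[k,66]-s['eef_pos'])/1000
    print(th,k.round(0),d.round(3),round(-np.radians(th-180)+s['eef_rot'][2],3))
"
```

```text
shift [0.0005, -0.0002, -0.0001] turn 0.0083 | clock 9.9333 pos [515.1  98.8  66. ] yaw 0.48 F [ 0.6 -0.   0.1] gap 32.9
180 [515.  93.] [ 0.     0.006 -0.001] 0.008
187 [517.  80.] [ 0.002  0.019 -0.001] -0.114
194 [520.  68.] [ 0.005  0.031 -0.001] -0.237
201 [525.  56.] [ 0.01   0.043 -0.001] -0.359
208 [531.  45.] [ 0.016  0.054 -0.001] -0.481
215 [539.  34.] [ 0.023  0.065 -0.001] -0.603
222 [547.  25.] [ 0.032  0.074 -0.001] -0.725
229 [557.  17.] [ 0.042  0.083 -0.001] -0.847
236 [568.   9.] [ 0.053  0.09  -0.001] -0.97
243 [579.   4.] [ 0.064  0.095 -0.001] -1.092
250 [592.  -0.] [ 0.076  0.1   -0.001] -1.214
257 [604.  -3.] [ 0.089  0.103 -0.001] -1.336
264 [617.  -4.] [ 0.102  0.104 -0.001] -1.458
```

View pics/s9z.png

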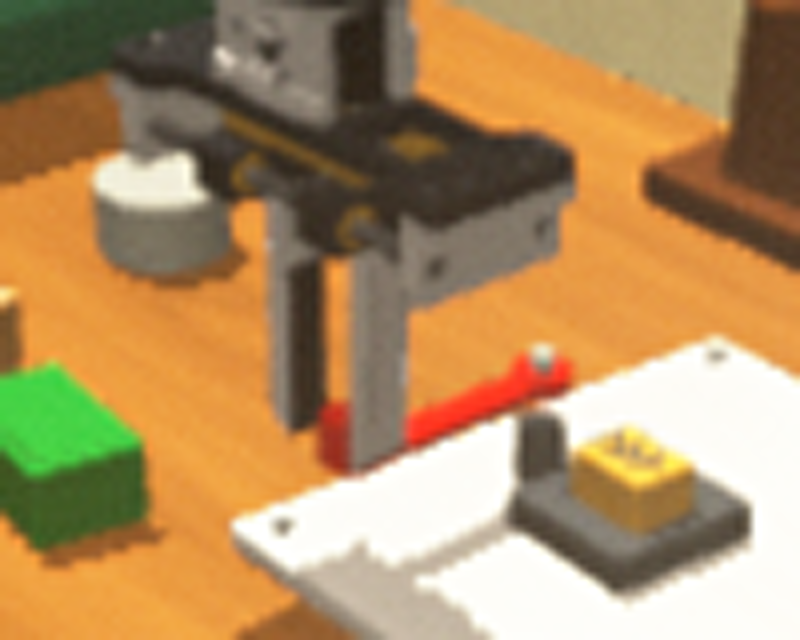

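The knob at zoom px (335,435) is between the fingers. I'll sweep along the arc.

send_rows(commands=[[[0.0,0.008,0],0.0],[[0.002,0.019,0],-0.11],[[0.005,0.031,0],-0.23],[[0.01,0.043,0],-0.355],[[0.016,0.054,0],-0.475],[[0.023,0.065,0],-0.595],[[0.032,0.074,0],-0.715],[[0.042,0.083,0],-0.835]])

```text
clock: 10.65
eef_pos: [559.0, 15.1, 69.1]
eef_rot: [3.141, -0.0, 0.847]
wrist_force: [0.1, 0.7, 0.4]
finger_gap: 33.1
```

```bash
python3 -c "
from h import *
p=np.array([620,101.]);s=manip.read_state();R=Ro.from_euler('xyz',s['eef_rot']).as_matrix()
go((515,98,66),0)
for th in [229,236,243,250,257,264,266.7]:
    t=np.radians(th); k=p+105*np.array([np.cos(t),np.sin(t)])+8*np.array([-np.sin(t),np.cos(t)])
    d=R.T@(np.r_[k,66]-s['eef_pos'])/1000
    print(th,k.round(0),d.round(3),round(-np.radians(th-180)+s['eef_rot'][2],3))
s=snap('side','s10.png')
zoom(s,250,140,350,220,8,'s10z.png')
"
```

```text
shift [0.033, -0.0878, 0.003] turn 0.8474 | clock 10.65 pos [559.   15.1  69.1] yaw 48.55 F [0.1 0.7 0.4] gap 33.1
229 [557.  17.] [-0.    -0.002  0.003] -0.008
236 [568.   9.] [0.002 0.01  0.003] -0.13
243 [579.   4.] [0.005 0.023 0.003] -0.252
250 [592.  -0.] [0.01  0.035 0.003] -0.374
257 [604.  -3.] [0.016 0.046 0.003] -0.497
264 [617.  -4.] [0.024 0.056 0.003] -0.619
266.7 [622.  -4.] [0.027 0.06  0.003] -0.666
```

View pics/s10z.png

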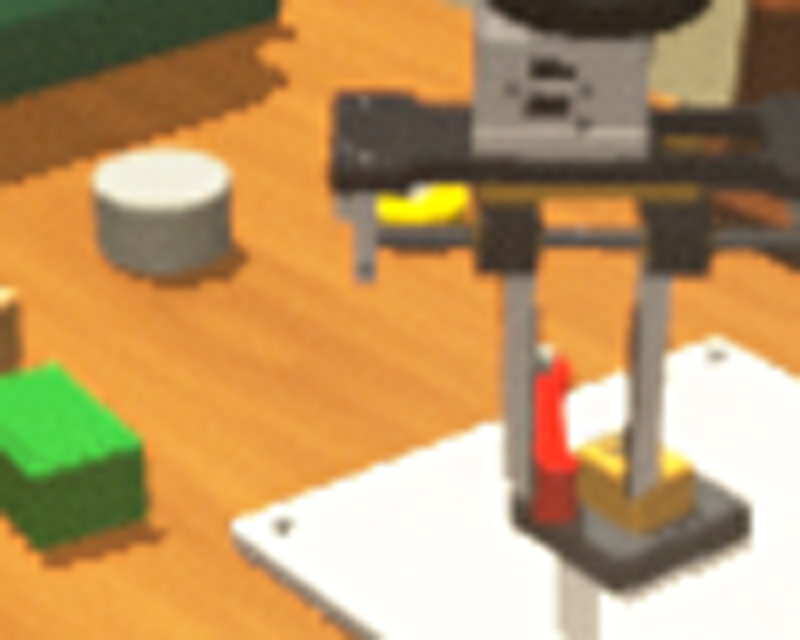

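The lever is following the fingers and is just over halfway. I'll continue to the end stop with a small overshoot.

send_rows(commands=[[[0.002,0.01,0.003],-0.12],[[0.005,0.023,0.003],-0.24],[[0.01,0.035,0.003],-0.36],[[0.016,0.046,0.003],-0.48],[[0.023,0.055,0.003],-0.6],[[0.028,0.06,0.003],-0.665],[[0.029,0.063,0.003],-0.665],[[0.03,0.064,0.003],-0.665]])

```text
clock: 11.37
eef_pos: [624.8, -4.0, 65.4]
eef_rot: [-3.137, -0.0, 1.502]
wrist_force: [-16.0, 1.0, 8.0]
finger_gap: 32.9
```

```bash
python3 -c "
from h import *
go((625,-4,66),86.7)
s=snap('side','s11.png')
zoom(s,290,160,370,230,8,'s11z.png')
"
```

```text
shift [-0.0, 0.0002, -0.0007] turn -0.0114 | clock 11.3667 pos [624.8  -4.   65.4] yaw 86.04 F [-16.   1.   8.] gap 32.9
```

View pics/s11z.png

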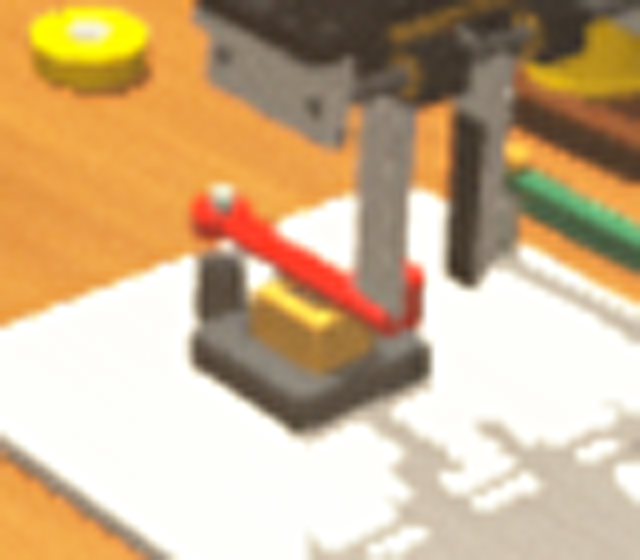

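Fx of −16 N shows the end stop, and the arm lies across the master. I'll back off and rise, then go to the beech block.

send_rows(commands=[[[0,-0.004,0],0],[[0,-0.006,0],0],[[0,-0.006,-0.01],0],[[0,-0.006,-0.03],0],[[0,-0.006,-0.06],0],[[0,-0.006,-0.08],0],[[0,-0.006,-0.08],0],[[0,-0.006,-0.08],0]])

```text
clock: 12.08
eef_pos: [620.7, -3.8, 147.0]
eef_rot: [3.139, 0.0, 1.504]
wrist_force: [-0.1, 0.7, -0.7]
finger_gap: 32.8
```

```bash
python3 -c "
from h import *
go((496.2,362.6,110),105)
s=snap('side','s12.png')
zoom(s,290,160,370,230,8,'s12z.png')
"
```

```text
shift [0.3574, -0.1487, 0.0365] turn -0.3281 | clock 12.0833 pos [620.7  -3.8 147. ] yaw 86.2 F [-0.1  0.7 -0.7] gap 32.8
```

View pics/s12z.png

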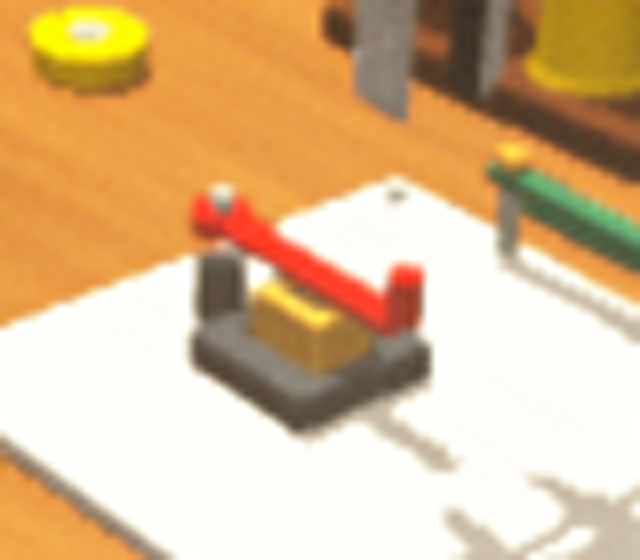

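The lever stays shut across the master's top, with the knob at zoom px (405,295). Now to the block.

send_rows(commands=[[[0.0375,-0.0155,0.004],-0.04],[[0.075,-0.031,0.008],-0.08],[[0.1125,-0.0465,0.012],-0.12],[[0.15,-0.062,0.016],-0.16],[[0.1875,-0.078,0.02],-0.2],[[0.225,-0.0935,0.024],-0.24],[[0.2625,-0.109,0.028],-0.28],[[0.3,-0.1245,0.032],-0.328]], hand=-1)

```text
clock: 12.8
eef_pos: [514.1, 305.2, 112.0]
eef_rot: [-3.14, 0.0, 1.835]
wrist_force: [0.4, 0.1, 0.0]
finger_gap: 82.7
```

```bash
python3 -c "
from h import *
go((496.2,362.6,80),105)
t=snap('top','t13.png');zoom(t,130,90,330,240,4,'t13z.png')
"
```

```text
shift [0.0601, -0.0022, 0.0319] turn 0.0022 | clock 12.8 pos [514.1 305.2 112. ] yaw 105.12 F [0.4 0.1 0. ] gap 82.7
```

View pics/t13z.png

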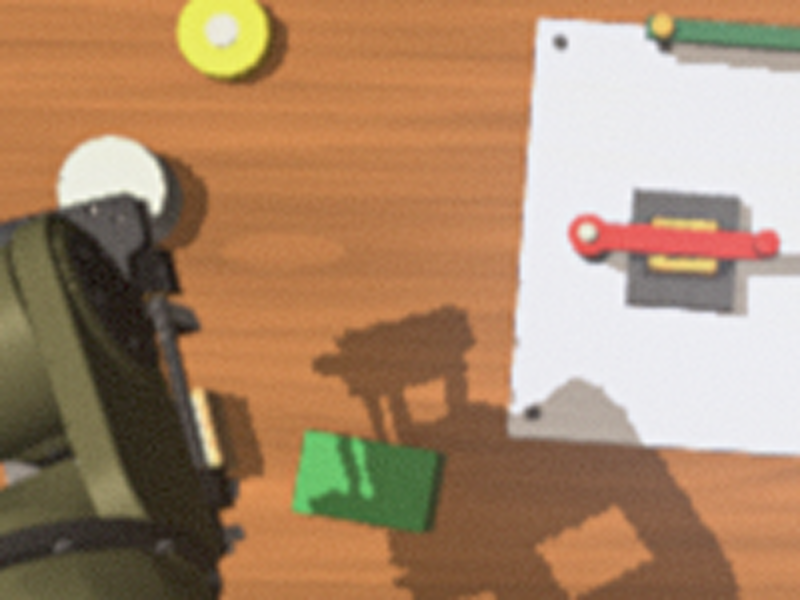

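The lever arm, from (587,232) to (765,243), runs parallel to the bed's edge, so it is shut. I'll descend on the block.

send_rows(commands=[[[0.03,-0.001,0.01],0.002],[[0.06,-0.002,0.03],0.002],[[0.06,-0.002,0.03],0.002],[[0.06,-0.002,0.05],0.002],[[0.06,-0.002,0.075],0.002],[[0.06,-0.002,0.09],0.002],[[0.06,-0.002,0.097],0.002],[[0.06,-0.002,0.097],0.002]])

```text
clock: 13.52
eef_pos: [497.2, 360.2, 14.2]
eef_rot: [-3.138, 0.001, 1.831]
wrist_force: [0.1, -0.6, 0.3]
finger_gap: 94.2
```

```bash
python3 -c "
from h import *
go((496.2,362.6,15),105)
s=snap('side','s14.png');zoom(s,200,140,300,220,8,'s14z.png')
"
```

```text
shift [0.0026, -0.0003, -0.0008] turn -0.0016 | clock 13.5167 pos [497.2 360.2  14.2] yaw 104.91 F [ 0.1 -0.6  0.3] gap 94.2
```

View pics/s14z.png

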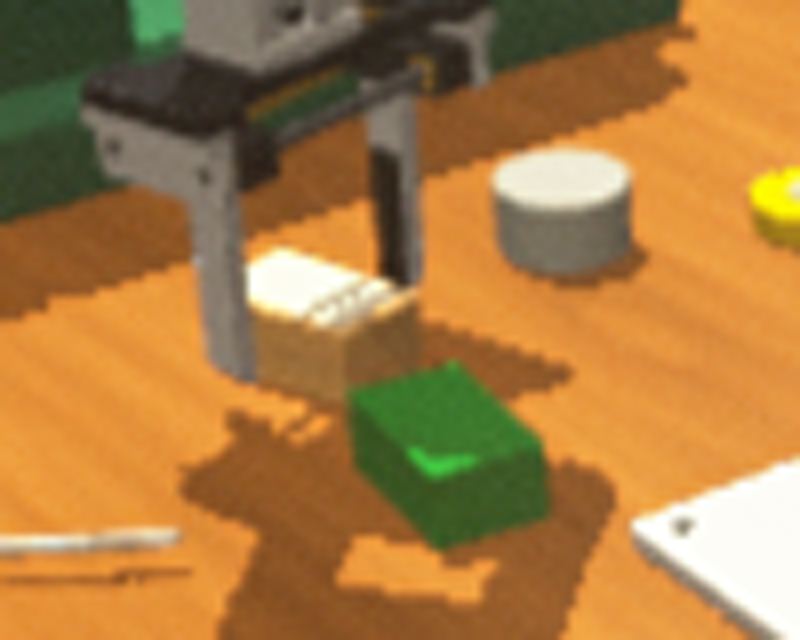

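The fingers straddle the block. I'll close on it.

send_rows(commands=[[[0.002,0,-0.001],0],[[0.002,0,-0.001],0],[[0.002,0,-0.001],0],[[0.002,0,-0.001],0],[[0.002,0,-0.001],0],[[0.002,0,-0.001],0],[[0.002,0,-0.001],0],[[0.002,0,-0.001],0]], hand=1, force=45)

```text
clock: 14.23
eef_pos: [497.5, 363.1, 17.3]
eef_rot: [-3.142, 0.0, 1.832]
wrist_force: [-1.1, -0.2, 2.2]
finger_gap: 49.6
```

send_rows(commands=[[[0,0,0],0],[[0,0,0],0],[[0,0,0],0],[[0,0,0],0],[[0,0,-0.02],0],[[0,0,-0.04],0],[[0,0,-0.06],0],[[0,0,-0.075],0]])

```text
clock: 14.9
eef_pos: [497.8, 363.2, 93.7]
eef_rot: [3.141, -0.0, 1.832]
wrist_force: [0.5, -0.8, -0.4]
finger_gap: 49.8
```

```bash
python3 -c "
from h import *
go((496.2,362.6,15),105)
s=snap('side','s15.png');zoom(s,200,120,300,200,8,'s15z.png')
o=np.array([612.5,-33.5]);a=-.0573;B=np.array([[np.cos(a),-np.sin(a)],[np.sin(a),np.cos(a)]])
for b in [[60,-140],[35,-100],[25,-80]]: print(b,(o+B@b).round(1))
"
```

```text
shift [-0.0002, -0.0017, 0.0787] turn -0.001 | clock 14.9 pos [497.8 363.2  93.7] yaw 104.94 F [ 0.5 -0.8 -0.4] gap 49.8
[60, -140] [ 664.4 -176.7]
[35, -100] [ 641.7 -135.3]
[25, -80] [ 632.9 -114.8]
```

View pics/s15z.png

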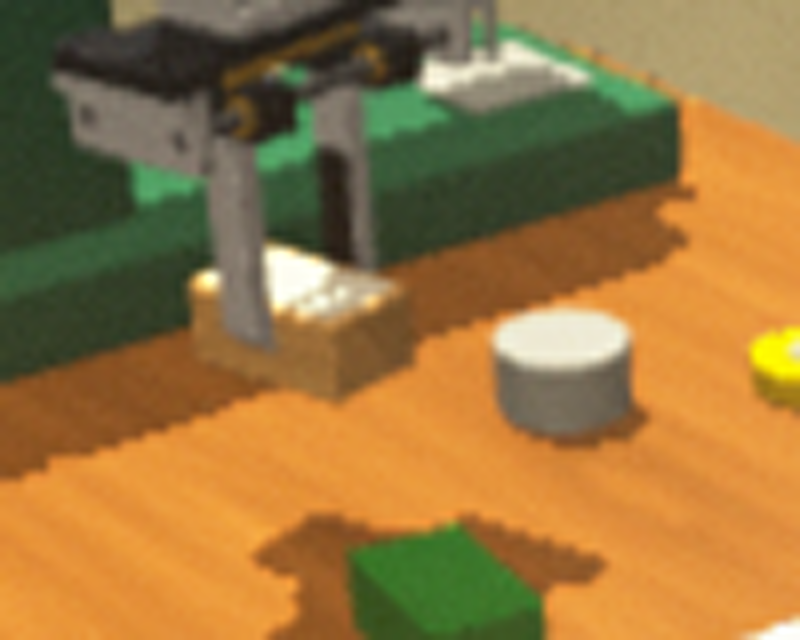

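The block is held level, with a gap of 49.8 mm. I'll raise it and carry it to staging over the right half of the bed, above the lever's height.

```bash
python3 -c "
from h import *
go((629.6,-119.6,125),86.72)"
```

```text
shift [-0.5008, 0.0019, -0.0293] turn 0.3181 | clock 14.95 pos [498.8 363.9  96.5] yaw 104.94 F [ 0.8 -0.   3. ] gap 50.0
```

send_rows(commands=[[[-0.01,0,-0.025],0],[[-0.045,0,-0.03],0.03],[[-0.085,0.0,-0.03],0.07],[[-0.125,0.0,-0.03],0.11],[[-0.165,0.0,-0.03],0.15],[[-0.205,0.0,-0.03],0.19],[[-0.245,0.001,-0.03],0.23],[[-0.285,0.001,-0.03],0.27]])

```text
clock: 15.62
eef_pos: [572.1, 86.0, 121.5]
eef_rot: [-3.141, 0.0, 1.56]
wrist_force: [0.2, -0.2, -1.0]
finger_gap: 49.7
```

```bash
python3 -c "
from h import *
go((629.6,-119.6,100),86.72)"
```

```text
shift [-0.205, 0.0598, 0.0215] turn 0.0461 | clock 15.6167 pos [572.1  86.  121.5] yaw 89.36 F [ 0.2 -0.2 -1. ] gap 49.7
```

send_rows(commands=[[[-0.038,0.011,0],0.02],[[-0.076,0.022,0],0.046],[[-0.114,0.033,0],0.046],[[-0.152,0.044,0.0],0.046],[[-0.19,0.055,0.01],0.046],[[-0.205,0.06,0.03],0.046],[[-0.205,0.06,0.05],0.046],[[-0.205,0.06,0.055],0.046]])

```text
clock: 16.28
eef_pos: [628.4, -118.4, 62.8]
eef_rot: [-3.136, -0.001, 1.514]
wrist_force: [-0.9, 0.4, -2.6]
finger_gap: 49.4
```

```bash
python3 -c "
from h import *
go((629.6,-119.6,40),86.72)
s=snap('side','s16.png');zoom(s,330,160,430,240,8,'s16z.png')
"
```

```text
shift [-0.0012, 0.0014, 0.0228] turn 0.0002 | clock 16.2833 pos [ 628.4 -118.4   62.8] yaw 86.73 F [-0.9  0.4 -2.6] gap 49.4
```

View pics/s16z.png

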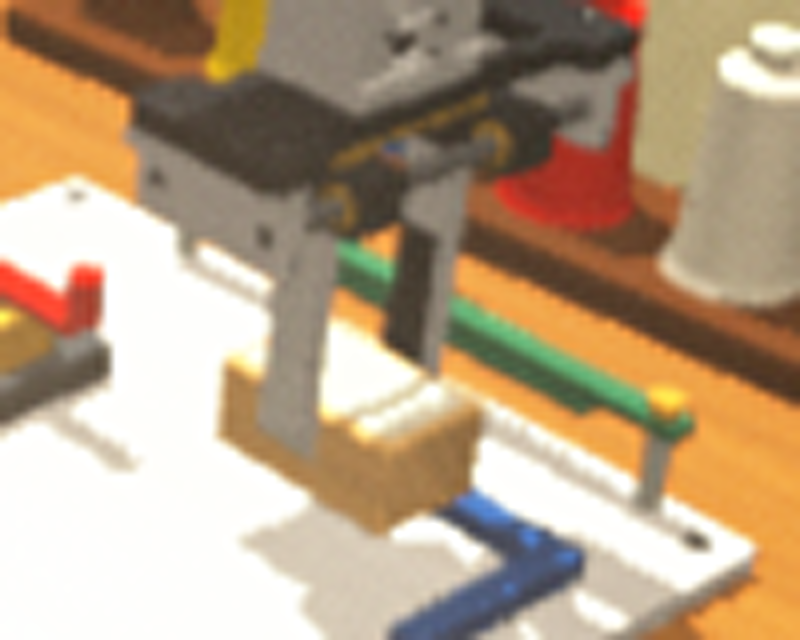

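The block hangs level above the bed, clear of both stops. Its front lower corner is at zoom px (385,530). I'll lower it.

send_rows(commands=[[[0,0,0.008],0],[[0,0,0.016],0],[[0,0,0.022],0],[[0,0,0.027],0],[[0,0,0.03],0],[[0,0,0.0315],0],[[0,0,0.0315],0],[[0,0,0.0315],0]])

```text
clock: 17.0
eef_pos: [630.2, -117.6, 36.0]
eef_rot: [3.141, 0.0, 1.516]
wrist_force: [-1.3, 0.0, -0.5]
finger_gap: 49.6
```

```bash
python3 -c "
from h import *
go((629.6,-119.6,29),86.72)
s=snap('side','s17.png');zoom(s,330,160,430,240,8,'s17z.png')
"
```

```text
shift [-0.0021, -0.0005, 0.007] turn 0.0021 | clock 17.0 pos [ 630.2 -117.6   36. ] yaw 86.84 F [-1.3  0.  -0.5] gap 49.6
```

View pics/s17z.png

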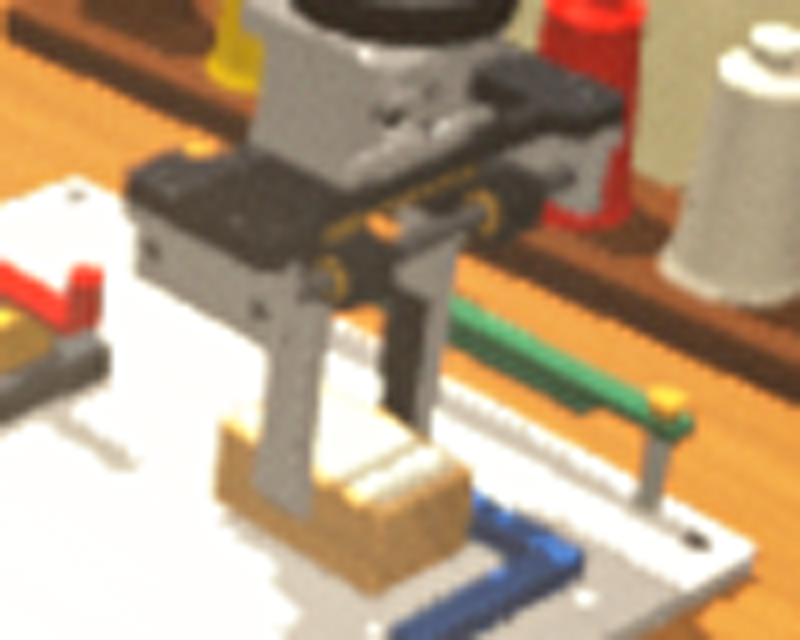

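send_rows(commands=[[[0,0,0.001],0],[[0,0,0.002],0.002],[[0,0,0.003],0.002],[[0,0,0.004],0.002],[[0,0,0.005],0.002],[[0,0,0.006],0.002],[[0,0,0.006],0.002],[[0,0,0.006],0.002]])

```text
clock: 17.72
eef_pos: [630.1, -117.5, 29.7]
eef_rot: [-3.141, -0.0, 1.514]
wrist_force: [-0.1, -0.9, -0.8]
finger_gap: 49.8
```

send_rows(commands=[[[0,0,0.0005],0],[[0,0,0.001],0],[[0,0,0.0015],0],[[0,0,0.002],0],[[0,0,0.002],0],[[0,0,0.002],0],[[0,0,0.002],0],[[0,0,0.002],0]])

```text
clock: 18.38
eef_pos: [630.2, -117.6, 29.3]
eef_rot: [3.141, 0.0, 1.514]
wrist_force: [-8.3, 1.7, 13.3]
finger_gap: 49.2
```

```bash
python3 -c "
from h import *
go((629.6,-119.6,29),86.72)
s=snap('side','s18.png');zoom(s,340,175,420,240,9,'s18z.png')
"
```

```text
shift [-0.0021, -0.0005, 0.0003] turn 0.0001 | clock 18.3833 pos [ 630.2 -117.6   29.3] yaw 86.73 F [-8.3  1.7 13.3] gap 49.2
```

View pics/s18z.png

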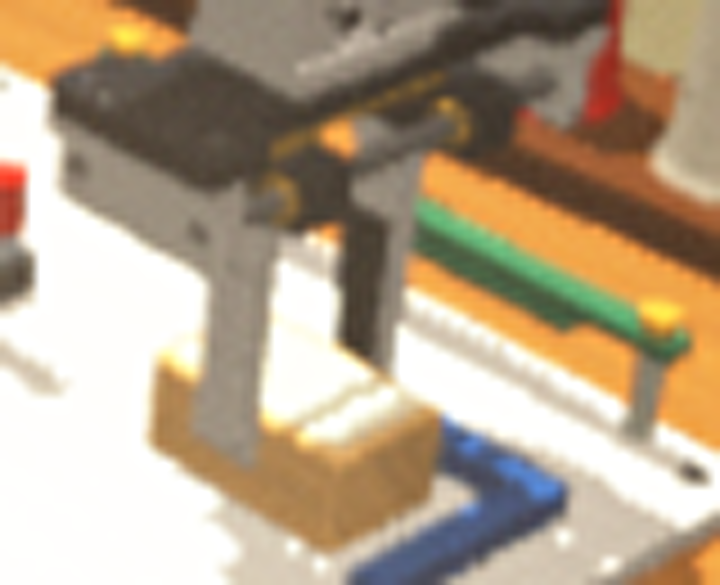

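The block is flat on the bed, with Fz 13 N at z 29.3. I'll ease the down force and slide toward the corner.

send_rows(commands=[[[0,0.0,-0.001],0],[[-0.002,0.002,-0.001],0],[[-0.005,0.004,-0.001],0],[[-0.008,0.006,-0.001],0],[[-0.011,0.008,-0.001],0],[[-0.013,0.009,-0.001],0],[[-0.013,0.009,-0.001],0],[[-0.013,0.009,-0.001],0]], force=50)

```text
clock: 19.1
eef_pos: [639.1, -131.4, 29.4]
eef_rot: [3.14, 0.0, 1.513]
wrist_force: [0.2, 0.0, 4.6]
finger_gap: 49.8
```

send_rows(commands=[[[0,0.001,0],0],[[0,0.002,0],0],[[0,0.003,0],0],[[0,0.004,0],0],[[0,0.004,0],0],[[0,0.004,0],0],[[0,0.004,0],0],[[0,0.004,0],0]])

```text
clock: 19.77
eef_pos: [642.5, -131.6, 29.3]
eef_rot: [3.141, 0.0, 1.514]
wrist_force: [-3.0, -0.1, 7.2]
finger_gap: 49.6
```

```bash
python3 -c "
from h import *
go((641.7,-135.3,29),86.72)
s=snap('side','s19.png');zoom(s,350,185,410,240,12,'s19z.png')
"
```

```text
shift [-0.0037, -0.0006, 0.0003] turn -0.0 | clock 19.7667 pos [ 642.5 -131.6   29.3] yaw 86.72 F [-3.  -0.1  7.2] gap 49.6
```

View pics/s19z.png

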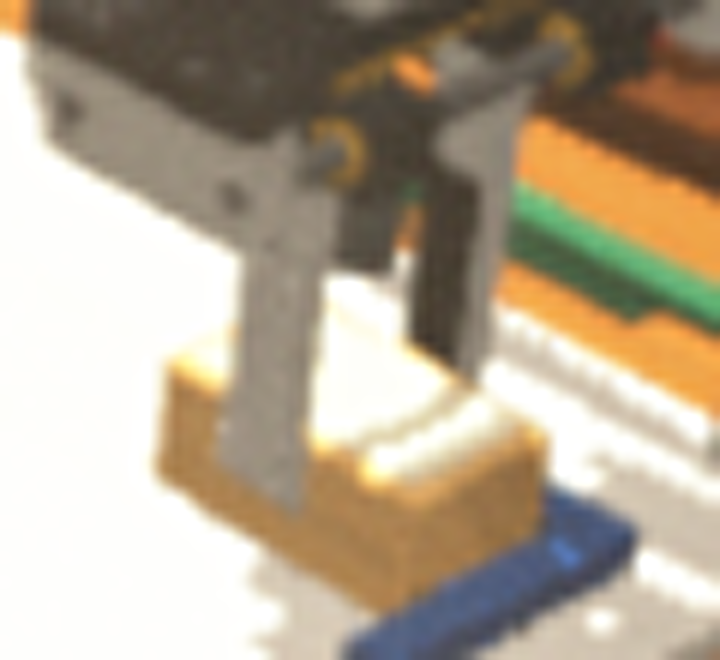

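The block is now close to both stops. I'll press in x, then in −y.

send_rows(commands=[[[0,0.0005,0],0],[[0,0.001,0],0],[[0,0.0015,0],0],[[0,0.002,0],0],[[0,0.002,0],0],[[0,0.002,0],0],[[0,0.002,0],0],[[0,0.002,0],0]])

```text
clock: 20.48
eef_pos: [643.6, -131.7, 29.3]
eef_rot: [-3.139, 0.0, 1.514]
wrist_force: [-11.5, 1.4, 12.0]
finger_gap: 49.5
```

send_rows(commands=[[[-0.001,0,0],0],[[-0.002,0,0],0],[[-0.003,0,0],0],[[-0.004,0,0],0],[[-0.004,0,0],0],[[-0.004,0,0],0],[[-0.004,0,0],0],[[-0.004,0,0],0]])

```text
clock: 21.15
eef_pos: [643.5, -133.4, 29.4]
eef_rot: [-3.139, -0.003, 1.514]
wrist_force: [-13.5, 14.7, 14.3]
finger_gap: 49.2
```

send_rows(commands=[[[0,0,-0.0005],0],[[0,0,-0.0008],0],[[-0.0005,0,-0.0008],0],[[-0.001,0.0005,-0.0008],0],[[-0.001,0.0008,-0.0008],0],[[-0.001,0.0008,-0.0008],0],[[-0.001,0.0008,-0.0008],0],[[-0.001,0.0008,-0.0008],0]], force=55)

```text
clock: 21.82
eef_pos: [643.5, -134.7, 29.4]
eef_rot: [-3.137, -0.003, 1.514]
wrist_force: [-13.4, 11.9, 11.7]
finger_gap: 49.4
```

```bash
python3 -c "
from h import *
go((641.7,-135.3,29),86.72);print(manip.read_state()['moment'],manip.read_state()['eef_rot'])
s=snap('side','s20.png');zoom(s,355,190,415,240,12,'s20z.png')
t=snap('top','t20.png');zoom(t,330,90,430,190,6,'t20z.png')
"
```

```text
shift [-0.0007, -0.0017, 0.0004] turn 0.0008 | clock 21.8167 pos [ 643.5 -134.7   29.4] yaw 86.76 F [-13.4  11.9  11.7] gap 49.4
[2.19760847 2.81232098 0.11712123] [-3.13692351e+00 -2.60959773e-03  1.51431445e+00]
```

View pics/s20z.png

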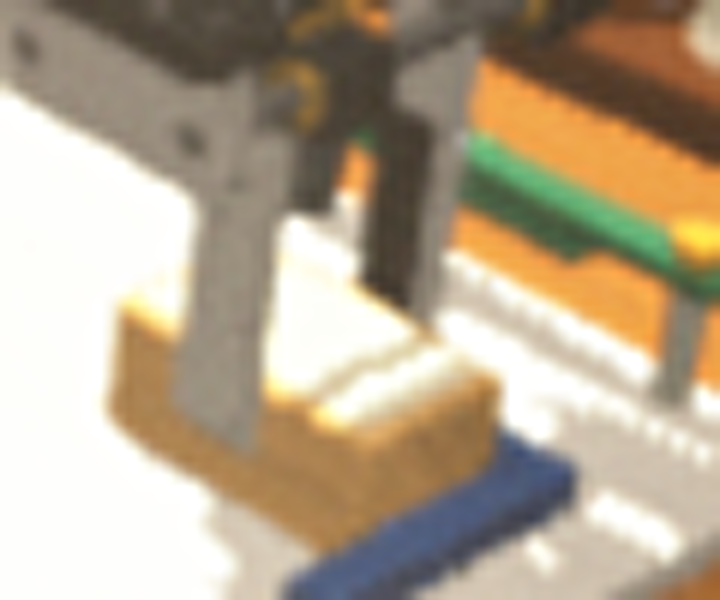

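View pics/t20z.png

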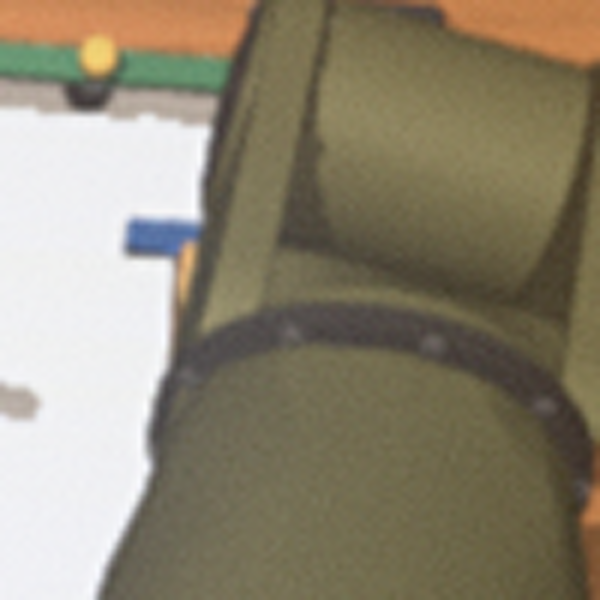

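y crept by about 1.3 mm while the force fell, so that Fy may be friction and not the short stop. I'll ease x and z, then push −y.

send_rows(commands=[[[0.0,-0.001,-0.0005],0],[[0,-0.0015,-0.0008],0],[[-0.0005,-0.0015,-0.0008],0],[[-0.001,-0.0015,-0.0008],0],[[-0.0015,-0.0015,-0.0008],0],[[-0.002,-0.0015,-0.0008],0],[[-0.002,-0.0015,-0.0008],0],[[-0.002,-0.0015,-0.0008],0]])

```text
clock: 22.58
eef_pos: [643.4, -135.3, 29.9]
eef_rot: [-3.14, -0.004, 1.515]
wrist_force: [-1.1, 19.0, 1.7]
finger_gap: 49.5
```

```bash
python3 -c "
from h import *
go((641.7,-135.3,29),86.72);print(manip.read_state()['moment'],manip.read_state()['eef_rot'])"
```

```text
shift [-0.0001, -0.0016, 0.0009] turn 0.001 | clock 22.5833 pos [ 643.4 -135.3   29.9] yaw 86.78 F [-1.1 19.   1.7] gap 49.5
[ 3.72132371  0.14145997 -0.01012176] [-3.14039174 -0.00436176  1.51454471]
```

Fy is 19 N with Fx and Fz near zero, so the block really is against the short stop. I'll press x again with a little down force.

send_rows(commands=[[[0,0,0.0005],0],[[0,0,0.0006],0],[[0,0.0005,0.0006],0],[[0,0.001,0.0006],0],[[0,0.0015,0.0006],0],[[0,0.002,0.0006],0],[[0,0.002,0.0006],0],[[0,0.002,0.0006],0]])

```text
clock: 23.25
eef_pos: [643.5, -135.3, 29.7]
eef_rot: [-3.135, -0.005, 1.515]
wrist_force: [-19.2, 20.4, 14.0]
finger_gap: 49.5
```

send_rows(commands=[[[0,0,0],0],[[0,0,0],0],[[0,0,0],0],[[0,0,0],0],[[0,0,0],0],[[0,0,0],0],[[0,0,0],0],[[0,0,0],0]])

```text
clock: 23.92
eef_pos: [643.5, -135.2, 29.6]
eef_rot: [-3.135, -0.005, 1.515]
wrist_force: [-18.8, 21.4, 15.1]
finger_gap: 49.8
```

```bash
python3 -c "
from h import *
go((641.7,-135.3,29),86.72);print(manip.read_state()['moment'],manip.read_state()['eef_rot'])
s=snap('side','s21.png');zoom(s,355,190,415,240,12,'s21z.png')"
```

```text
shift [-0.0002, -0.0018, 0.0007] turn 0.0011 | clock 23.9167 pos [ 643.5 -135.2   29.6] yaw 86.78 F [-18.8  21.4  15.1] gap 49.8
[ 3.98224619  3.42566798 -0.02886473] [-3.13537846 -0.00475114  1.51467152]
```

View pics/s21z.png

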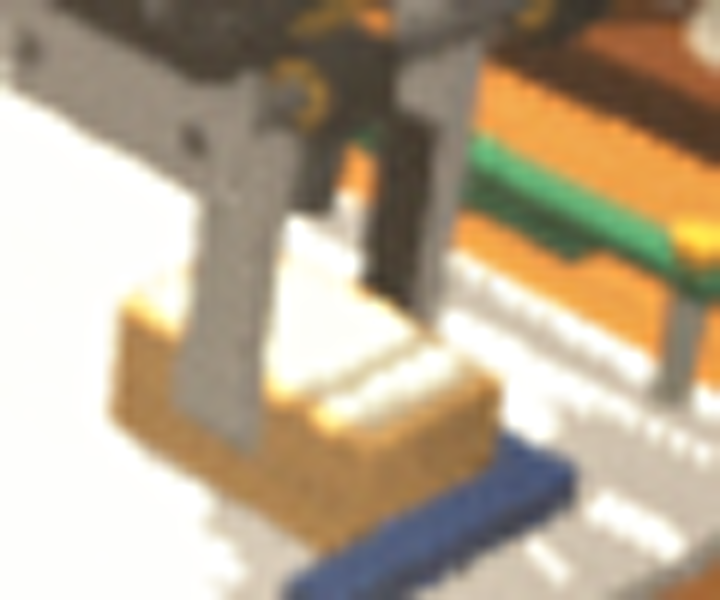

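View pics/s21.png

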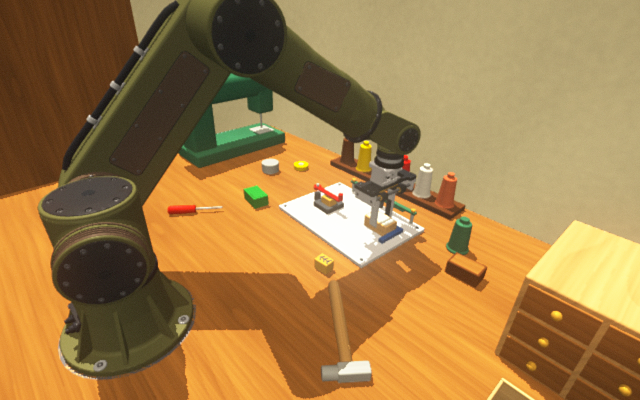

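The lever is shut over the master near px (328,195), the block is in the corner at (378,222), and everything else is where it was. The forces are steady, so I'm handing in.

```bash
python3 -c "
from h import *
go((641.7,-135.3,29),86.72)
print(manip.sign_off())
go((641.7,-135.3,29),86.72)"
```

```text
shift [-0.0001, -0.0018, 0.0007] turn 0.0012 | clock 23.9667 pos [ 643.5 -135.3   29.7] yaw 86.79 F [-18.7  21.5  14.6] gap 49.9
the job is handed in; nothing more can be done
None
the job is handed in; nothing more can be done
```

The job is handed in at about 24 s: master seated, lever shut, and the arm still holding and pressing the beech block into the corner.

- **Master:** I took the right-hand brass master. It entered the pocket without resistance and bottomed at the expected height: TCP 32.1 mm, which puts its underside at 18 mm. The side view showed it level and about 20 mm proud.
- **Lever:** I swung it until it pushed back with 16 N at its end stop. Afterwards both cameras showed it lying across the master, parallel to the bed's edge.
- **Block:** It is gripped at 50 mm between the pads, with the grip force set to 55 N. The last reading was 18.7 N against the long stop, 21.5 N against the short stop and about 15 N down, steady for 0.7 s.

**Checks that disagreed**
- The first 12–15 N I read against the short stop was probably only friction, because the block still crept about 1 mm. I eased off and pushed again until it stopped moving.
- The two cameras differed by 2–3 mm on the bed's position, so I settled the final contacts by feel.
- The tool leans about 0.4° under the push and sits about 0.3 mm higher than at first contact. A very slight tilt of the block, or a slight slip in the pads, cannot be ruled out.
- At the end the arm blocked the top camera's view of the block, so only the side view and the forces confirm its final position.

In the last side view nothing else on the bench had moved.

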